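Charge the grinding jar and hold its bayonet lid home

ROBOT

A 6-joint arm with a two-finger parallel gripper is mounted at the origin on the work surface. World frame = base frame: x ahead of the robot, y to its left, z up, the work surface at z = 0. Lengths are in mm, angles in degrees, forces in N, time in s.
With the tool pointing down it reaches from about 300 to 850 mm from the base axis. Payload 4.2 kg.
Tool frame: the origin (TCP) lies at the very end of the fingers, on their centre line; the grasp point (between the pads) lies 19 mm behind it (env.grip_depth is the distance from the TCP to the grasp point, in mm); y points along the fingers, z is the direction in which the jaws open and shut, and the axes are right-handed (so a half turn about y gives the same grasp; the last joint's range is limited). The gripper opens to 91 mm and grips with 3 to 60 N. Pads are 32 mm wide; open, the fingers measure 118 mm over their backs; the gripper's body (76 mm by 178 mm) begins 60 mm behind the grasp point.
Start: joints at [75.459, 18.312, 89.639, -0, 72.044, -1.146], TCP at [133.215, 559.372, 213.976] pointing down, gripper open.
Joint ranges: [-177.97, 177.97], [-48.28, 115.42], [12.27, 149.76], [-77.06, 257.06], [2.81, 150.46], [-146.56, 146.56]. Speed limits (degrees/s): [147.25, 147.25, 180, 180, 180, 180].

INTERFACE

Orientations are given as [roll, pitch, yaw] about the fixed x, y, z axes, in that order (R = Rz(yaw) Ry(pitch) Rx(roll)).
In Python, from workcell import state, imaging, job, env gives the robot as it stands.
- The arm moves only by the shell command python3 -m pendant 'ROWS' [FORCE]. ROWS is JSON, a list of rows, each an object with "delta_pos": the shift along the tool's x, y, z in cm, a list of three; "twist": the turn, a rotation vector about the tool's x, y, z in degrees, a list of three; "grip": the opening in per cent of the stroke, from 0 (shut) to 100 (fully open). In form: [{"delta_pos": [tx, ty, tz], "twist": [wx, wy, wz], "grip": grip}, ...]. A call has exactly 5 rows; each row is the pose to reach, as a shift and turn from the pose commanded when the call began, along the tool's axes at that moment; what a row does not reach only later rows make up. A row lasts 1/10 s, in which the tool goes at most 50 mm and 8.59 degrees, less where a joint would pass 70% of its speed; a pose out of reach is approached as far as the arm can. A call with a gripper value outside its range is refused whole. The fingers move at their own pace and stop on an object; FORCE is the grip in N (left out, the last holds). Time passes only in rows, so rows that repeat a pose let the fingers close, or fill a call up. It gives the time, the measured TCP pose, the force and the opening at its end, in the units of the state.
- state(): the state, without advancing time (a new reading comes with each control period).
- imaging.grab_frame(name): name is "scene" or "top"; returns (picture, depth): 384x512x3 uint8, red, green, blue; 384x512 float32, mm along the optical axis (not along the pixel's ray), 0 where there is no reading.
- imaging.camera_info(name): a dict with "fx", "fy", "cx", "cy" (pixels), "k1" (the pictures are not rectified: a ray, as slopes to the right and down, at radius r is drawn at 1 + k1 r^2 times it, then the intrinsics apply), "R" (3x3) and "t" (3): a world point X has camera coordinates R X + t. Camera axes: x right, y down, z forward; pixel columns grow to the right and rows downward; lengths in mm; the calibration is good to about 2 mm. A picture is of the moment at which its call begins. camera_info takes no time and is no camera call.
- job.job_done(): hands the job in, once; it reports no verdict.
The state is a dict: "time_s": time; "qpos": joint angles; "qvel": joint speeds; "effort": joint torques, N m; "ee_pos": TCP position; "ee_rot": TCP orientation; "force": force on the tool from outside, world axes, zero at the start; "torque": the same for the moment, N m; "gripper_width": finger opening in mm.
Only numpy, scipy, OpenCV 4.12 (cv2) and the standard library are available. Lean on these libraries where they do the work, as an engineer would, in place of code of your own. Each camera call takes 0.05 s, during which the arm holds its last target.

TASK

Lift the handle of the mill's loading tray to tip all five ceramic slugs into the grinding jar, and let the tray back down level. Then set the loose lid with the knurled collar on the jar, turn it until its hidden keyways drop over the jar's pins, push it fully home against the sprung seal and finish while still holding it pushed down; leave the other things on the bench where they are.

Things in the scene. Friction and masses are not known exactly. Their poses are not given: they have to be found in the camera images.
- jar_mouth (a point): Centre of the mouth of the upright steel jar fixed on the low white mill stand, at rim height, 90 mm above the bench. Jar: 80 mm outside, tapering to 75 mm over its top 6 mm; mouth 69 mm wide at the rim, 64 mm inside the sealing ring; 56 mm deep. Axes are the stand's: z up, the tray on the -y side, its length along y; they do not tell where the jar's pins are.
- jar_pins (a point): Point on the jar's axis at the height of its pins' centres, 15 mm below the rim. Four pins, 6 mm thick, 90 degrees apart, stick out 5 mm from the jar's outer wall; their tops are 12 mm below the rim. The jar is set at any angle on the stand, so this point's axes (the stand's) do not tell which way the pins point.
- seal (a joint): Sprung sealing ring on the jar's rim (m): 0 = standing 4 mm proud of the rim, 0.004 = pressed flush with it, when the lid stops on the rim. The spring pushes up with 5 N at 0 and 10 N at 0.004: more than the lid's weight (2 to 3.5 N), so the lid rises again when not pushed down.
- tray_hinge (a point): Mid-point of the tray's level hinge axis, which runs along this point's x axis (the stand's axes); 62 mm to the -y side of the jar's axis and 35 mm below the rim. The tray's floor is 75 mm above it.
- tray (a joint): Angle of the tipping aluminium tray (rad): 0 = level, at rest; grows as the handle is lifted, to 0.96 (55 degrees), when its open nose is over the jar's mouth. Channel 140 mm long, 48 mm wide inside, walls 22 mm, closed at the handle end. Slugs slide from 25 to 36 degrees on. Let go, it sinks back to level by a light spring and its weight (1 to 4 N at the handle), clear of the space over the jar.
- tray_handle (a point): Middle of the tray's handle: a round steel bar, 10 mm thick, 96 mm long (80 mm free between its end arms), parallel to the hinge, 40 mm behind the tray's end wall. At rest 140 mm above the bench, 180 mm to the -y side of the hinge and 85 mm above it; it swings up and over about the hinge (radius 199 mm). The bar can turn between gripping fingers.
- lid_collar (a point): Centre of the knurled dark steel collar on top of the loose jar lid (0.21 to 0.35 kg): a round grip, 54 mm in diameter, 30 mm high, standing on the lid's 98 mm wide grey deck, whose top is 15 mm below this point. z is the lid's axis. Heights of this point over the jar's rim: riding on the pins 33 mm, dropped onto the sprung ring 25 mm, pushed fully home 21 mm.
- lid_skirt (a point): Centre of the lower edge of the lid's skirt, 45 mm below the collar's centre. The skirt is 98 mm outside, 83 mm inside, 24 mm deep, and fits over the jar. Hidden inside it are four keyways, 15 mm wide, 90 degrees apart: the skirt rides on the jar's pins until they meet (within some 5 degrees), then the lid drops. Turning either way, they meet within a quarter turn.
- slug1_center (a point): Centre of a loose white ceramic grinding slug: a cylinder 20 mm in diameter, 16 mm high, 18 g, that starts standing on the tray's floor.
- slug2_center (a point): Centre of a loose white ceramic grinding slug: a cylinder 20 mm in diameter, 16 mm high, 18 g, that starts standing on the tray's floor.
- slug3_center (a point): Centre of a loose white ceramic grinding slug: a cylinder 20 mm in diameter, 16 mm high, 18 g, that starts standing on the tray's floor.
- slug4_center (a point): Centre of a loose white ceramic grinding slug: a cylinder 20 mm in diameter, 16 mm high, 18 g, that starts standing on the tray's floor.
- slug5_center (a point): Centre of a loose white ceramic grinding slug: a cylinder 20 mm in diameter, 16 mm high, 18 g, that starts standing on the tray's floor.
- specimen_pot: Bystander: open clear plastic cup, 64 mm across, 65 mm high; origin at the centre of its underside.
- dropper: Bystander: white dropper bottle, 40 mm across, 100 mm high; origin at the centre of its underside.
- slide_box: Bystander: cardboard slide box, 80 x 55 x 28 mm; origin at the centre of its underside.
- stamp: Bystander: hand stamp, 50 x 30 x 55 mm; origin at the centre of its underside.
- reagent: Bystander: amber jar, 44 mm across, 75 mm high; origin at the centre of its underside.
- lab_spoon: Bystander: steel lab spoon lying flat, 170 mm long; origin at the centre of its underside.
- tube_rack: Bystander: white tube rack, 90 x 200 mm, 82 mm high over its tubes; origin at the centre of its underside.

How it is judged:
By the outcome, as a careful person would: the job done as asked, in the order asked, and still so for the second after the job is handed in, while the arm keeps its last pose, push and grip.
It also fails if it takes over 72 s, if anything falls off the work surface, if the arm or the gripper's body presses on something with over 40 N, if the wrist force passes 120 N, or if a joint passes its speed limit or range.

## Working session

There is one attempt and no reset: what is moved stays moved. The work goes in short steps, Python scripts to look and compute and a shell command to move; the robot and the scene stay as the last step left them, time stands still between calls to the robot, and variables do not carry over. Pictures are saved under pics/ and viewed, and the job is handed in when it is done.

```bash
ls; mkdir -p pics
python3 - <<'E'
from workcell import state, imaging, job, env
import cv2,numpy as np
print(state())
for n in("scene","top"):
    p,d=imaging.grab_frame(n); cv2.imwrite(f"pics/{n}0.png",p[:,:,::-1]); np.save(f"{n}0.npy",d); print(imaging.camera_info(n))
E
```

```text
pics
{'time_s': 0.0, 'qpos': array([ 7.54601598e+01,  1.83501155e+01,  8.97058918e+01,  7.43954641e-04,
        7.20408424e+01, -1.14592470e+00]), 'qvel': array([ 0.12054223,  0.08166363,  0.03627946, -0.02988371,  0.0123414 ,
       -0.0360673 ]), 'effort': array([ 1.45348848e-03, -4.12473035e+01, -2.31967843e+01,  7.27920304e-02,
        4.59333602e-02, -1.50429091e-04]), 'ee_pos': array([133.06883905, 558.89056735, 213.13903063]), 'ee_rot': array([-9.00968162e+01,  2.64405535e-03, -1.33941477e+01]), 'force': array([-0.27083953,  0.20138577,  1.04842379]), 'torque': array([ 0.00388243,  0.02432133, -0.01365109]), 'gripper_width': 91.36930432812484}
{'fx': 359.4607777128731, 'fy': 359.4607777128731, 'cx': 262.9768073066776, 'cy': 192.7266796232892, 'k1': 0.013465160561845501, 'R': array([[-0.11984172,  0.99275609, -0.00856199],
       [ 0.82764832,  0.09514014, -0.55312442],
       [-0.54830304, -0.0733737 , -0.83305466]]), 't': array([ 114.12332178, -395.1291621 , 1239.71943574])}
{'fx': 410.0565376764158, 'fy': 410.0565376764158, 'cx': 254.58356944705022, 'cy': 199.05859363097397, 'k1': -0.0028026706787456115, 'R': array([[-1.29786211e-03, -9.99935222e-01,  1.13078737e-02],
       [-9.88600681e-01, -4.19480908e-04, -1.50560676e-01],
       [ 1.50555666e-01, -1.13743786e-02, -9.88536097e-01]]), 't': array([ -40.78340511,  595.26468125, 1078.09505936])}
```

View pics/scene0.png

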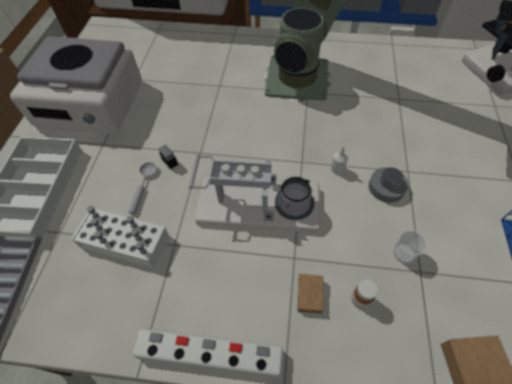

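View pics/top0.png

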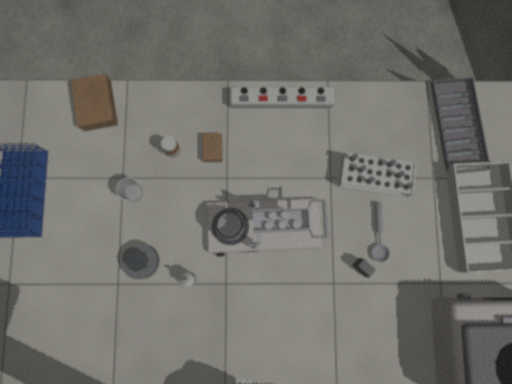

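```bash
cat > h.py <<'E'
from workcell import state, imaging, job, env
import cv2,numpy as np
from scipy.spatial.transform import Rotation as Ro
def ray(n,u,v):
    c=imaging.camera_info(n); K=np.array([[c['fx'],0,c['cx']],[0,c['fy'],c['cy']],[0,0,1]])
    p=cv2.undistortPoints(np.array([[[float(u),float(v)]]]),K,np.array([c['k1'],0,0,0,0.]))[0,0]
    R=c['R'];return -R.T@c['t'], R.T@np.array([p[0],p[1],1])
def atz(n,u,v,z):
    o,d=ray(n,u,v); return o+d*(z-o[2])/d[2]
def proj(n,X):
    c=imaging.camera_info(n); K=np.array([[c['fx'],0,c['cx']],[0,c['fy'],c['cy']],[0,0,1]])
    return cv2.projectPoints(np.array(X,float).reshape(-1,3),cv2.Rodrigues(c['R'])[0],c['t'],K,np.array([c['k1'],0,0,0,0.]))[0][:,0]
def cloud(n,d):
    c=imaging.camera_info(n); K=np.array([[c['fx'],0,c['cx']],[0,c['fy'],c['cy']],[0,0,1]])
    v,u=np.mgrid[:384,:512]; uv=np.stack([u,v],-1).reshape(-1,1,2).astype(float)
    p=cv2.undistortPoints(uv,K,np.array([c['k1'],0,0,0,0.]))[:,0]
    X=np.c_[p,np.ones(len(p))]*d.reshape(-1,1)
    return ((X-c['t'])@c['R']).reshape(384,512,3)
def crop(im,x0,y0,x1,y1,s,f):
    cv2.imwrite(f,cv2.resize(im[y0:y1,x0:x1],None,fx=s,fy=s,interpolation=cv2.INTER_CUBIC))
E
python3 - <<'E'
from h import *
t=cv2.imread('pics/top0.png'); s=cv2.imread('pics/scene0.png')
crop(t,195,180,335,260,5,'pics/t1.png'); crop(s,180,140,330,240,5,'pics/s1.png')
crop(t,105,170,215,290,5,'pics/t2.png');
d=np.load('top0.npy');C=cloud('top',d); np.save('C.npy',C)
print((d==0).mean())
# heights maps
np.set_printoptions(linewidth=200,suppress=True,precision=0)
print(C[184:256:3,205:330:5,2])
E
```

```text
0.0038096110026041665
[[   0.    2.    6.    3.    1.    2.    3.   -5.   -2.    0.    3.   -1.   -1.   -2.   -0.    1.    1.    3.    1. 1156.    3.   -0.    1.    5.    4.]
 [   4.    1.    5.    0.   -1.   -0.    2.    2.    2.   -0.   -1.    1.   -5.    2.    3.   -1.   -1.    1.    2.    1.   -1.    1.   -1.    5.    0.]
 [   3.   -1.   -1.   -0.    7.    4.   -4.   -2.    2.    2.    1.    3.    1.    1.   -1.   -2.   -3.    0.   -1.   -0.   -0.   -2.    1.    3.    0.]
 [   3.    2.    3.    2.    4.    0.    5.   -0.   -0.   -1.    3.   -4.    2.    3.    1.    2.   -1.    1.   -1.   -1.    5.    1.   -0.    2.    2.]
 [  -0.    1.    2. 1156.   -1.   -3.    4.    3.   -2.    5.    3.   -3.    1.   -1.    0.    2.    4.    4.    3.    1.    0.    0.   -1.    1.    1.]
 [   1.    1.   -0.   -2.    3.   -0.    3.    6.    3.   -1.    1.    3.   -0.    0.   -1.   -1.    0.    2.   20.   31.   27.   29.   28.    3.   -3.]
 [  -2.   -1.   -1.   24.   25.   29.   28.   30.   30.   60.  132.   27.   32.   28.   30.   33.   28.   26.   30.   29.   29.  142.  140.    2.  143.]
 [   3.
[... 1894 characters left out ...]
5.  137.   27.   29.   27.   23.   27.   29.   26.   27.   27.   25.   31.   28.   -4.]
 [  -1.   29.   33.   25.   28.   34.   31.   24.   29.   28.   58.   26.   29.   29.   28.   28.   27.   24.   25.   32.   29.   30.   33.   26.    0.]
 [  -0.   26.   28.   29.   30.   31.   29.   27.   25.   34.   61.   28.   27.   30.   28.   30.   28.   29.   31.   27.   28.   30.   30.   31.    2.]
 [  -3.   27.   29.   31.   27.   31.   29.   29.   28.   26.   29.   27.   26.   26.   25.   18.   -3.   -2.    2.   -2.    1.   -1.    4.    1.   -0.]
 [  -4.   17.   -0.   23.   -2.    3.    1.    2.    1.    2.    2.    4.    4.   -1.    1.    2.    2.   -3.    1.    5.    0.    0.   -1.    3.   -4.]]
```

View pics/t1.png

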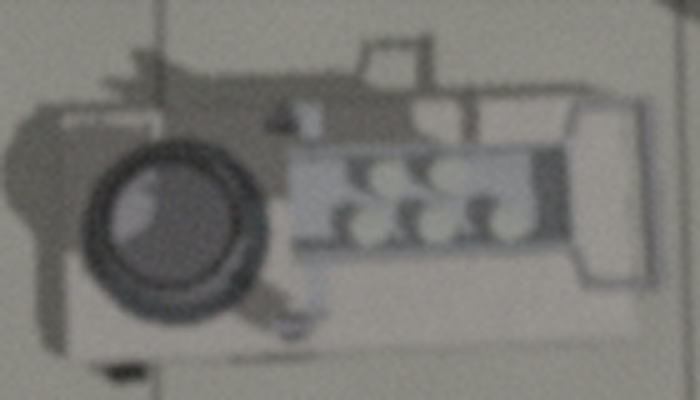

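View pics/s1.png

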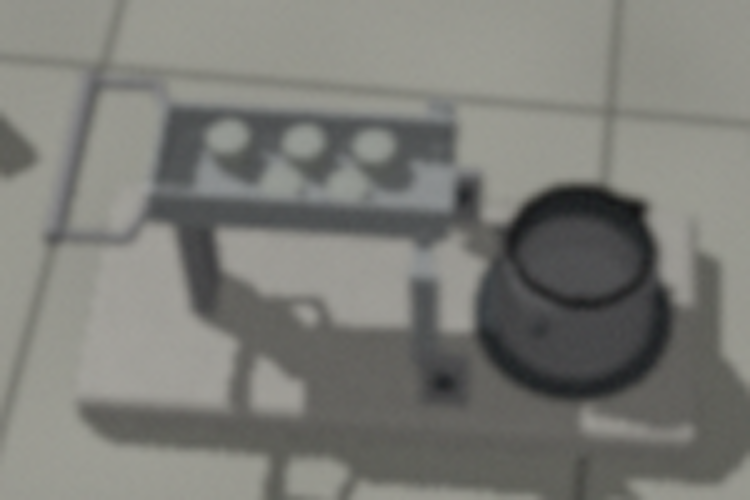

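View pics/t2.png

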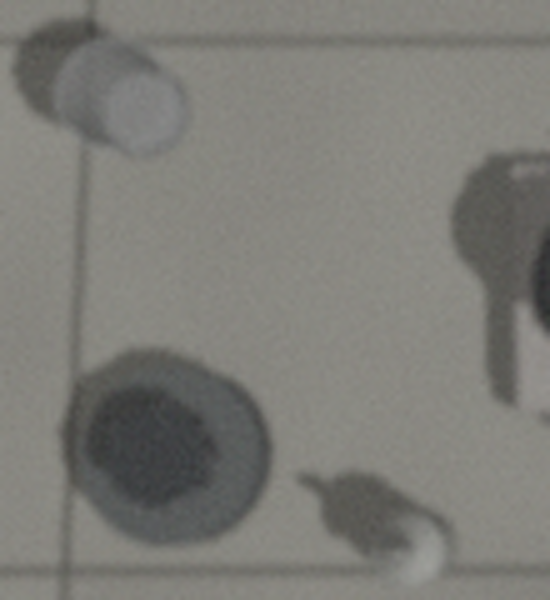

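Run:
```python
from h import *
from scipy.optimize import least_squares
np.set_printoptions(suppress=True,precision=1)
for n in('top','scene'):
    C=cloud(n,np.load(n+'0.npy'));
    def sel(c,r,z0,z1):
        m=(np.hypot(C[...,0]-c[0],C[...,1]-c[1])<r)&(C[...,2]>z0)&(C[...,2]<z1); return C[m]
    if n=='top': jc=C[225,230][:2]; lc=C[260,137][:2]; hc=C[222,322][:2]; print(jc,lc,hc)
    def fit(P):
        r=least_squares(lambda q:np.hypot(P[:,0]-q[0],P[:,1]-q[1])-q[2],[*P.mean(0)[:2],36],loss='soft_l1').x; return r
    P=sel(jc,60,85,99); print(n,'jar',len(P),P[:,2].mean(),fit(P))
    P=sel(lc,70,54,66); print('collar',len(P),P.mean(0), cv2.minEnclosingCircle(P[:,:2].astype(np.float32)))
    A=np.c_[P[:,:2]-P[:,:2].mean(0),np.ones(len(P))]; print(' plane',np.linalg.lstsq(A,P[:,2],rcond=None)[0])
    P=sel(lc,75,23,37); print('deck',len(P),P.mean(0),cv2.minEnclosingCircle(P[:,:2].astype(np.float32)))
    m=(abs(C[...,0]-hc[0])<70)&(abs(C[...,1]-hc[1])<14)&(C[...,2]>120); P=C[m]
    print('handle',len(P),P.mean(0),P.min(0),P.max(0)); 
    q=P-P.mean(0); print(np.linalg.svd(q,full_matrices=False)[2][0])
    # tray floor region
    m=(abs(C[...,0]-hc[0])<40)&(C[...,1]>hc[1]+45)&(C[...,1]<hc[1]+190)&(C[...,2]>120)&(C[...,2]<160);P=C[m]
    print('tray',len(P),P.mean(0),cv2.minAreaRect(P[:,:2].astype(np.float32)))
```

```text
[525.2  26.3] [430.4 268.3] [ 536.4 -232.3]
top jar 248 91.9849402927486 [521.1  26.8  35.4]
collar 343 [427.2 272.3  60.3] ((427.2604064941406, 273.0364685058594), 27.964553833007812)
 plane [-0.  -0.  60.3]
deck 672 [426.6 269.2  30.6] ((426.932861328125, 273.0022277832031), 49.48537063598633)
handle 20 [ 506.3 -219.3  142.9] [ 485.7 -221.6  139.2] [ 558.3 -218.5  146.3]
[-1. -0.  0.]
tray 1275 [ 529.1 -109.6  137.8] ((536.37060546875, -114.80635833740234), (143.19154357910156, 79.81755065917969), 89.92512512207031)
scene jar 323 91.66369559938038 [525.3  27.7  34.9]
collar 304 [431.4 274.6  60.3] ((429.12615966796875, 275.9527587890625), 28.305160522460938)
 plane [-0.   0.  60.3]
deck 540 [443.3 270.5  30.7] ((429.10662841796875, 275.62554931640625), 49.6011848449707)
handle 4 [ 509.7 -218.9  143.1] [ 492.  -219.3  142.6] [ 527.9 -218.4  144.1]
[ 1.  0. -0.]
tray 1481 [ 530.  -109.   140.4] ((537.31396484375, -114.48377990722656), (144.3021240234375, 77.98638916015625), 89.93731689453125)
```

Run:
```python
from h import *
np.set_printoptions(suppress=True,precision=1)
f=lambda u,v,z:atz('top',195+u/5-.4,180+v/5-.4,z)
g=lambda u,v,z:atz('scene',180+u/5-.4,140+v/5-.4,z)
print('handle top',f(641,98,142),f(653,285,142))
print('handle sc',g(92,75,142),g(55,240,142))
print('stand bottom edge',f(75,358,30),f(640,338,30))
print('nose top corners',f(291,150,140),f(297,260,140),'end',f(572,148,140),f(578,250,140))
print('jar rim',f(178,227,90)); print(g(582,245,92))
for yaw in(0,2,4):
  Rz=Ro.from_euler('z',yaw,degrees=True)
  o=np.array([523,27,90]); P=o+Rz.apply([[-48,-242,50],[48,-242,50],[0,0,0],[40,0,-60],[-24,-62+2,55],[24,-60,55],[-24,-202,55],[24,-202,55]])
  print(yaw,(proj('top',P)-[195,180])*5, (proj('scene',P)-[180,140])*5)
```

```text
handle top [ 580.2 -210.9  142. ] [ 486.7 -214.4  142. ]
handle sc [ 485.3 -213.6  142. ] [ 582.3 -209.2  142. ]
stand bottom edge [454.   81.4  30. ] [ 464.5 -227.    30. ]
nose top corners [554.2 -35.5 140. ] [499.3 -38.4 140. ] end [ 555.2 -176.   140. ] [ 504.2 -177.9  140. ]
jar rim [520.1  23.   90. ]
[523.3  29.9  92. ]
0 [[652.2 307. ]
 [647.  114.8]
 [168.4 219.5]
 [174.5 157.1]
 [284.1 257.9]
 [284.1 161.1]
 [571.8 257.8]
 [569.8 161.2]] [[ 92.6  59.1]
 [ 47.  219.1]
 [573.9 244.2]
 [560.4 376.6]
 [458.  124.8]
 [446.8 207.3]
 [162.1  98.1]
 [141.7 178.8]]
2 [[654.8 289.8]
 [642.9  98.2]
 [168.4 219.5]
 [172.  157.1]
 [285.8 253.6]
 [282.3 157. ]
 [573.  243.5]
 [567.5 147.1]] [[ 85.7  72.2]
 [ 46.6 234.5]
 [573.9 244.2]
 [563.2 376.8]
 [455.8 128.2]
 [448.2 211.2]
 [157.7 109.6]
 [140.6 191.2]]
4 [[656.8 272.6]
 [638.3  81.8]
 [168.4 219.5]
 [169.5 157.3]
 [287.2 249.3]
 [280.4 152.9]
 [573.6 229.2]
 [564.8 133.2]] [[ 79.3  85.5]
 [ 46.9 250. ]
 [573.9 244.2]
 [566.  377. ]
 [453.8 131.6]
 [449.7 215. ]
 [153.8 121.2]
 [140.1 203.8]]
```

```bash
cat >> h.py <<'E'
def go(p,rpy):
    s=state(); R0=Ro.from_euler('xyz',s['ee_rot'],degrees=True); R1=Ro.from_euler('xyz',rpy,degrees=True)
    d=R0.inv().apply(np.array(p)-s['ee_pos'])/10; w=(R0.inv()*R1).as_rotvec(degrees=True)
    print('delta cm',d.round(2),'twist',w.round(2),'dist',np.linalg.norm(d).round(2)); return d,w
def st():
    s=state(); print({k:np.round(v,2) for k,v in s.items() if k not in('qvel','effort')})
E
python3 -c "
from h import *
go([533.6,-212,214],[-90,0,2])"
```

```text
delta cm [ 5.682e+01  2.000e-02 -6.571e+01] twist [  0.09 -15.4   -0.02] dist 86.87
```

```bash
python3 -m pendant '[{"delta_pos":[1.5,0,-1.8],"twist":[0,-1,0],"grip":100},{"delta_pos":[4.5,0,-5],"twist":[0,-2,0],"grip":60},{"delta_pos":[7.5,0,-8.5],"twist":[0,-3,0],"grip":34},{"delta_pos":[10.5,0,-12],"twist":[0,-4,0],"grip":34},{"delta_pos":[13.5,0,-15.6],"twist":[0,-5,0],"grip":34}]' 15; python3 -c "
from h import *
st();go([533.6,-212,214],[-90,0,2])"
```

```text
time_s: 0.6
ee_pos: [228.8, 374.6, 213.6]
ee_rot: [-90.0, -0.0, -8.3]
force: [0.9, -0.1, 0.3]
gripper_width: 62.1
{'time_s': np.float64(0.6), 'qpos': array([ 5.7100e+01,  5.9900e+00,  1.0602e+02, -2.0000e-02,  6.8020e+01,
       -2.4590e+01]), 'ee_pos': array([228.76, 374.59, 213.58]), 'ee_rot': array([-90.03,  -0.  ,  -8.31]), 'force': array([ 0.9 , -0.11,  0.29]), 'torque': array([ 0.01, -0.05,  0.02]), 'gripper_width': np.float64(62.07)}
delta cm [ 3.864e+01 -1.000e-02 -5.364e+01] twist [  0.03 -10.31   0.  ] dist 66.11
```

```bash
python3 -m pendant '[{"delta_pos":[2.4,0,-3.4],"twist":[0,-1,0],"grip":34},{"delta_pos":[5,0,-7],"twist":[0,-2,0],"grip":34},{"delta_pos":[7.6,0,-10.6],"twist":[0,-3,0],"grip":34},{"delta_pos":[10.2,0,-14.2],"twist":[0,-4,0],"grip":34},{"delta_pos":[12.8,0,-17.8],"twist":[0,-5,0],"grip":34}]' 15;  python3 -m pendant '[{"delta_pos":[2.6,0,-3.6],"twist":[0,-1,0],"grip":34},{"delta_pos":[5.2,0,-7.2],"twist":[0,-2,0],"grip":34},{"delta_pos":[7.8,0,-10.8],"twist":[0,-3,0],"grip":34},{"delta_pos":[10.4,0,-14.4],"twist":[0,-4,0],"grip":34},{"delta_pos":[13,0,-18],"twist":[0,-5,0],"grip":34}]' 15; python3 -c "
from h import *
st();go([533.6,-212,190],[-90,0,2])"
```

```text
time_s: 1.1
ee_pos: [329.3, 179.8, 213.9]
ee_rot: [-90.0, -0.0, -3.3]
force: [1.7, 0.4, -0.3]
gripper_width: 31.2
time_s: 1.6
ee_pos: [448.6, -7.6, 213.8]
ee_rot: [-90.0, 0.0, 1.6]
force: [0.4, -0.1, 1.2]
gripper_width: 31.2
{'time_s': np.float64(1.6), 'qpos': array([-2.4600e+00,  6.8700e+00,  1.0495e+02,  2.0000e-02,  6.8190e+01,
       -9.4080e+01]), 'ee_pos': array([448.59,  -7.63, 213.75]), 'ee_rot': array([-8.998e+01,  1.000e-02,  1.610e+00]), 'force': array([ 0.43, -0.14,  1.17]), 'torque': array([ 0.03, -0.02,  0.01]), 'gripper_width': np.float64(31.18)}
delta cm [  7.92   2.37 -20.67] twist [-0.02 -0.39 -0.01] dist 22.26
```

```bash
python3 -m pendant '[{"delta_pos":[1.6,0,-3.9],"twist":[0,0,0],"grip":34},{"delta_pos":[3.2,0,-8],"twist":[0,0,0],"grip":34},{"delta_pos":[4.8,0.5,-12.2],"twist":[0,-0.4,0],"grip":34},{"delta_pos":[6.4,1,-16.4],"twist":[0,-0.4,0],"grip":34},{"delta_pos":[7.6,1.5,-19.7],"twist":[0,-0.4,0],"grip":34}]' 15;  python3 -m pendant '[{"delta_pos":[0.3,0.5,-0.9],"twist":[0,0,0],"grip":34},{"delta_pos":[0.3,0.9,-0.95],"twist":[0,0,0],"grip":34},{"delta_pos":[0.3,0.9,-0.95],"twist":[0,0,0],"grip":34},{"delta_pos":[0.3,0.9,-0.95],"twist":[0,0,0],"grip":34},{"delta_pos":[0.3,0.9,-0.95],"twist":[0,0,0],"grip":34}]' 15; python3 -c "
from h import *
st();go([533.6,-212,121],[-90,0,2])
for n in('top','scene'):
    p,d=imaging.grab_frame(n); p=p[:,:,::-1]; crop(p,*((180,130,330,240) if n=='scene' else (195,170,345,270)),5,f'pics/{n}1.png')"
```

```text
time_s: 2.1
ee_pos: [530.1, -203.0, 198.2]
ee_rot: [-90.0, 0.0, 1.9]
force: [0.8, 0.6, 0.4]
gripper_width: 31.0
time_s: 2.6
ee_pos: [532.8, -208.8, 190.5]
ee_rot: [-90.0, -0.0, 2.1]
force: [0.4, -0.7, 0.1]
gripper_width: 31.0
{'time_s': np.float64(2.6), 'qpos': array([-2.2560e+01,  1.8950e+01,  9.2190e+01,  2.0000e-02,  6.8830e+01,
       -1.1466e+02]), 'ee_pos': array([ 532.85, -208.8 ,  190.49]), 'ee_rot': array([-9.00e+01, -4.00e-02,  2.09e+00]), 'force': array([ 0.44, -0.65,  0.13]), 'torque': array([ 0.05, -0.01,  0.01]), 'gripper_width': np.float64(31.05)}
delta cm [ 0.06  6.95 -0.32] twist [-0.    0.09  0.04] dist 6.96
```

View pics/scene1.png

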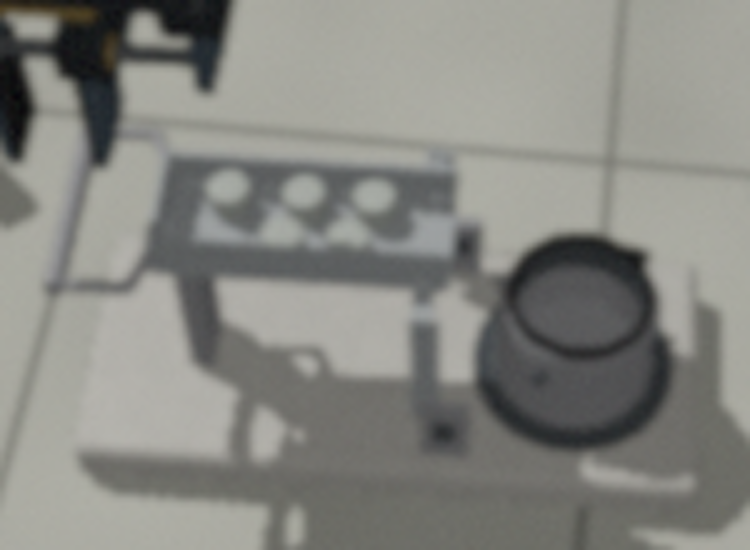

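View pics/top1.png

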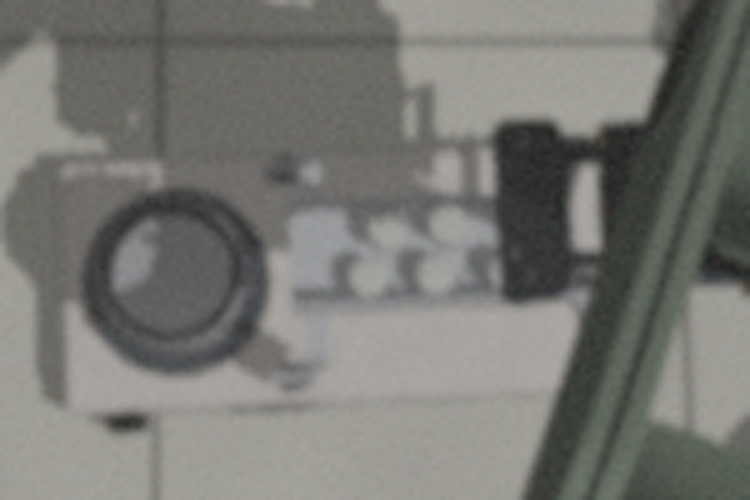

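```bash
python3 -m pendant '[{"delta_pos":[0,1.5,-0.3],"twist":[0,0,0],"grip":34},{"delta_pos":[0,3.5,-0.3],"twist":[0,0,0],"grip":34},{"delta_pos":[0,5.2,-0.3],"twist":[0,0,0],"grip":34},{"delta_pos":[0,6.5,-0.3],"twist":[0,0,0],"grip":34},{"delta_pos":[0,6.95,-0.3],"twist":[0,0,0],"grip":34}]' 15;  python3 -m pendant '[{"delta_pos":[0,0,0],"twist":[0,0,0],"grip":34},{"delta_pos":[0,0,0],"twist":[0,0,0],"grip":20},{"delta_pos":[0,0,0],"twist":[0,0,0],"grip":10},{"delta_pos":[0,0,0],"twist":[0,0,0],"grip":0},{"delta_pos":[0,0,0],"twist":[0,0,0],"grip":0}]' 15; python3 -c "
from h import *
st()
for n in('scene',):
    p,d=imaging.grab_frame(n); p=p[:,:,::-1]; crop(p,*((180,130,330,240) if n=='scene' else (195,170,345,270)),5,f'pics/{n}2.png')"
```

```text
time_s: 3.2
ee_pos: [532.4, -212.4, 119.3]
ee_rot: [-89.9, 0.1, 2.0]
force: [-0.4, -0.1, 0.3]
gripper_width: 31.3
time_s: 3.7
ee_pos: [533.6, -214.5, 121.2]
ee_rot: [-90.2, -0.1, 2.0]
force: [-0.7, -4.2, 1.2]
gripper_width: 9.2
{'time_s': np.float64(3.7), 'qpos': array([ -22.97,   22.41,   97.62,   -0.14,   59.8 , -114.95]), 'ee_pos': array([ 533.61, -214.46,  121.18]), 'ee_rot': array([-90.18,  -0.1 ,   2.05]), 'force': array([-0.66, -4.24,  1.16]), 'torque': array([-0.78,  0.1 ,  0.08]), 'gripper_width': np.float64(9.18)}
```

View pics/scene2.png

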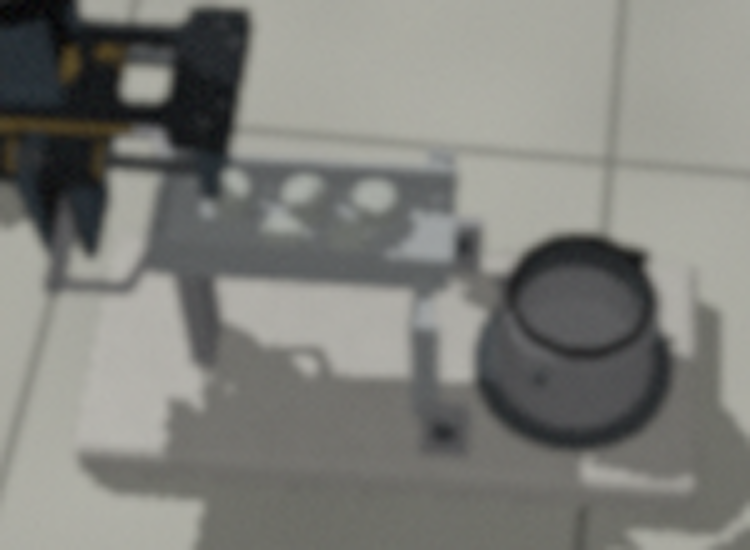

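```bash
python3 -c "
import numpy as np
for t in (0,3,7,11,15,18,23,29,35,41,46,50,53,55):
    a=np.radians(154.72-t); print(t,'cum tool y %.2f z %.2f'%(-(199.06*np.sin(a)-85)/10,(199.06*np.cos(a)+180)/10))"
```

```text
0 cum tool y -0.00 z 0.00
3 cum tool y -0.93 z 0.47
7 cum tool y -2.13 z 1.17
11 cum tool y -3.28 z 1.95
15 cum tool y -4.37 z 2.81
18 cum tool y -5.15 z 3.51
23 cum tool y -6.36 z 4.75
29 cum tool y -7.66 z 6.38
35 cum tool y -8.79 z 8.13
41 cum tool y -9.72 z 9.99
46 cum tool y -10.35 z 11.61
50 cum tool y -10.75 z 12.94
53 cum tool y -10.99 z 13.96
55 cum tool y -11.12 z 14.64
```

```bash
python3 -m pendant '[{"delta_pos":[0,-0.9,0.2],"twist":[0,0,0],"grip":0},{"delta_pos":[0,-2.1,0.9],"twist":[0,0,0],"grip":0},{"delta_pos":[0,-3.3,1.7],"twist":[0,0,0],"grip":0},{"delta_pos":[0,-4.4,2.6],"twist":[0,0,0],"grip":0},{"delta_pos":[0,-5.2,3.3],"twist":[0,0,0],"grip":0}]' 20
python3 -c "
from h import *
st()"
```

```text
time_s: 4.25
ee_pos: [532.1, -179.4, 174.1]
ee_rot: [-90.1, -0.1, 2.0]
force: [1.7, -2.8, -2.3]
gripper_width: 9.2
{'time_s': np.float64(4.25), 'qpos': array([-1.9790e+01,  1.8670e+01,  9.5110e+01, -4.0000e-02,  6.6120e+01,
       -1.1182e+02]), 'ee_pos': array([ 532.12, -179.41,  174.07]), 'ee_rot': array([-9.007e+01, -7.000e-02,  2.050e+00]), 'force': array([ 1.72, -2.77, -2.27]), 'torque': array([-0.55, -0.37,  0.14]), 'gripper_width': np.float64(9.24)}
```

```bash
python3 -m pendant '[{"delta_pos":[0,-1.2,1.2],"twist":[0,0,0],"grip":0},{"delta_pos":[0,-2.5,2.9],"twist":[0,0,0],"grip":0},{"delta_pos":[0,-3.6,4.6],"twist":[0,0,0],"grip":0},{"delta_pos":[0,-4.6,6.5],"twist":[0,0,0],"grip":0},{"delta_pos":[0,-5.2,8.1],"twist":[0,0,0],"grip":0}]' 20;python3 -m pendant '[{"delta_pos":[0,-0.4,1.3],"twist":[0,0,0],"grip":0},{"delta_pos":[0,-0.6,2.2],"twist":[0,0,0],"grip":0},{"delta_pos":[0,-0.75,2.7],"twist":[0,0,0],"grip":0},{"delta_pos":[0,-0.8,3.0],"twist":[0,0,0],"grip":0},{"delta_pos":[0,-0.8,3.0],"twist":[0,0,0],"grip":0}]' 20
python3 -c "
from h import *
st()
for n in('scene','top'):
    p,d=imaging.grab_frame(n); p=p[:,:,::-1]; crop(p,*((180,110,330,230) if n=='scene' else (195,170,345,270)),5,f'pics/{n}3.png')"
```

```text
time_s: 4.75
ee_pos: [529.0, -99.8, 227.5]
ee_rot: [-90.3, -0.1, 2.0]
force: [0.7, -6.5, 5.8]
gripper_width: 9.0
time_s: 5.25
ee_pos: [527.8, -69.3, 234.7]
ee_rot: [-90.1, -0.1, 2.1]
force: [-2.2, -5.1, 7.8]
gripper_width: 9.6
{'time_s': np.float64(5.25), 'qpos': array([  -8.65,   13.66,   93.19,   -0.12,   73.03, -100.67]), 'ee_pos': array([527.84, -69.35, 234.66]), 'ee_rot': array([-90.13,  -0.1 ,   2.05]), 'force': array([-2.18, -5.06,  7.79]), 'torque': array([-0.89,  0.23,  0.12]), 'gripper_width': np.float64(9.55)}
```

View pics/scene3.png

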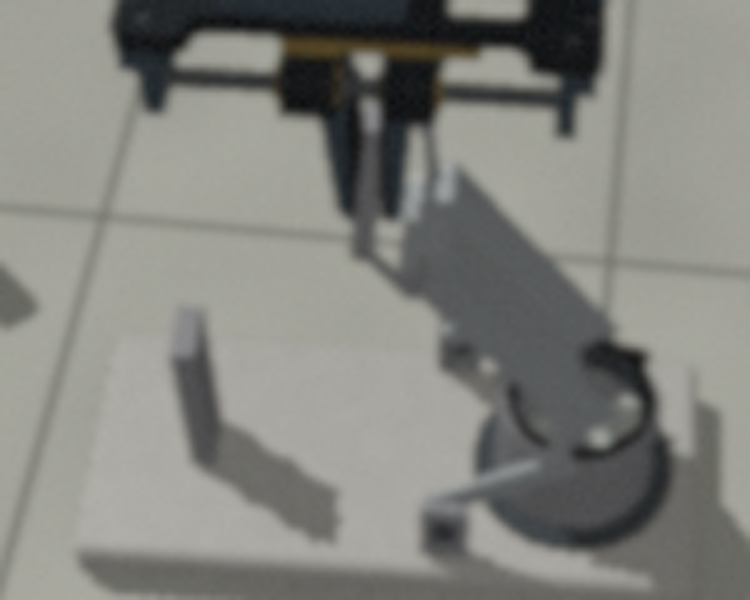

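View pics/top3.png

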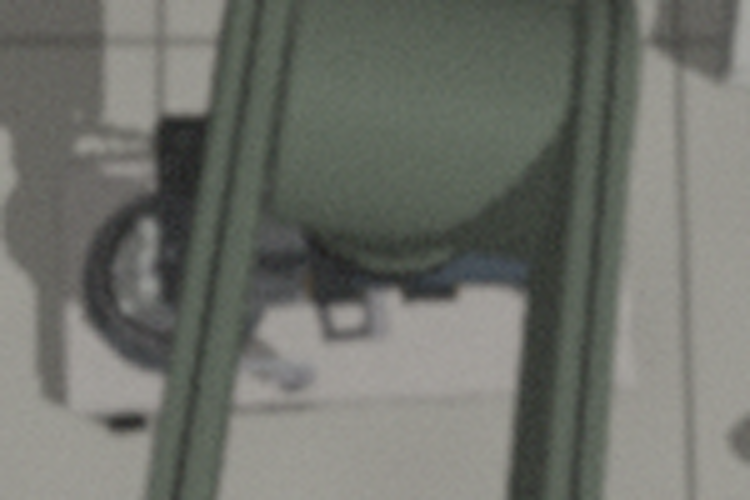

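```bash
python3 -m pendant '[{"delta_pos":[0,0,0],"twist":[0,0,0],"grip":0},{"delta_pos":[0,0,0],"twist":[0,0,0],"grip":0},{"delta_pos":[0,0,0],"twist":[0,0,0],"grip":0},{"delta_pos":[0,0.1,-0.4],"twist":[0,0,0],"grip":0},{"delta_pos":[0,0.3,-1.0],"twist":[0,0,0],"grip":0}]' 20
python3 -m pendant '[{"delta_pos":[0,0.15,-0.7],"twist":[0,0,0],"grip":0},{"delta_pos":[0,0.6,-2.2],"twist":[0,0,0],"grip":0},{"delta_pos":[0,1.2,-3.7],"twist":[0,0,0],"grip":0},{"delta_pos":[0,2.1,-5.5],"twist":[0,0,0],"grip":0},{"delta_pos":[0,3.2,-7.3],"twist":[0,0,0],"grip":0}]' 20
python3 -m pendant '[{"delta_pos":[0,1.3,-1.6],"twist":[0,0,0],"grip":0},{"delta_pos":[0,2.5,-2.9],"twist":[0,0,0],"grip":0},{"delta_pos":[0,3.3,-3.6],"twist":[0,0,0],"grip":0},{"delta_pos":[0,4.4,-4.4],"twist":[0,0,0],"grip":0},{"delta_pos":[0,5.5,-5.2],"twist":[0,0,0],"grip":0}]' 20
python3 -c "
from h import *
st();go([532.6,-214.5,121],[-90,0,2])"
```

```text
time_s: 5.85
ee_pos: [528.3, -79.8, 232.4]
ee_rot: [-90.1, -0.1, 2.0]
force: [-3.5, -5.3, 14.4]
gripper_width: 9.4
time_s: 6.35
ee_pos: [531.1, -151.6, 198.1]
ee_rot: [-89.9, -0.1, 2.0]
force: [2.6, 0.5, -1.0]
gripper_width: 9.1
time_s: 6.85
ee_pos: [532.8, -203.9, 141.5]
ee_rot: [-89.9, 0.0, 2.0]
force: [2.5, 2.0, -1.0]
gripper_width: 9.5
{'time_s': np.float64(6.85), 'qpos': array([-2.2130e+01,  2.1050e+01,  9.6530e+01,  7.0000e-02,  6.2450e+01,
       -1.1416e+02]), 'ee_pos': array([ 532.8 , -203.88,  141.54]), 'ee_rot': array([-89.93,   0.  ,   2.  ]), 'force': array([ 2.53,  2.03, -0.95]), 'torque': array([ 0.43, -0.5 ,  0.09]), 'gripper_width': np.float64(9.48)}
delta cm [-0.06  2.05 -1.06] twist [-0.07  0.   -0.  ] dist 2.31
```

```bash
python3 -m pendant '[{"delta_pos":[0,1.0,-0.5],"twist":[0,0,0],"grip":0},{"delta_pos":[0,1.6,-0.8],"twist":[0,0,0],"grip":0},{"delta_pos":[0,2.0,-0.9],"twist":[0,0,0],"grip":0},{"delta_pos":[0,2.0,-0.9],"twist":[0,0,0],"grip":0},{"delta_pos":[0,2.0,-0.9],"twist":[0,0,0],"grip":0}]' 20
python3 -m pendant '[{"delta_pos":[0,0,0],"twist":[0,0,0],"grip":15},{"delta_pos":[0,0,0],"twist":[0,0,0],"grip":34},{"delta_pos":[0,0,0],"twist":[0,0,0],"grip":34},{"delta_pos":[0,-0.5,0.1],"twist":[0,0,0],"grip":34},{"delta_pos":[0,-2,0.1],"twist":[0,0,0],"grip":34}]' 20
python3 -m pendant '[{"delta_pos":[0,-3,0],"twist":[0,0,0],"grip":34},{"delta_pos":[0,-7,0],"twist":[0,0,0],"grip":34},{"delta_pos":[0,-11,0],"twist":[0,0,0],"grip":34},{"delta_pos":[-4,-12,0],"twist":[0,0,0],"grip":34},{"delta_pos":[-8,-12,3],"twist":[0,0,0],"grip":34}]' 20
python3 -m pendant '[{"delta_pos":[-3,0,4],"twist":[0,0,0],"grip":34},{"delta_pos":[-5.5,0,8],"twist":[0,0,0],"grip":50},{"delta_pos":[-8,0,12],"twist":[0,0,0],"grip":90},{"delta_pos":[-9,0,17],"twist":[0,0,0],"grip":100},{"delta_pos":[-9,0,22],"twist":[0,0,0],"grip":100}]' 20
python3 -m pendant '[{"delta_pos":[0,0,5],"twist":[0,0,0],"grip":100},{"delta_pos":[0,0,10],"twist":[0,0,0],"grip":100},{"delta_pos":[0,0,15],"twist":[0,0,0],"grip":100},{"delta_pos":[0,0,18],"twist":[0,0,0],"grip":100},{"delta_pos":[0,0,20],"twist":[0,0,0],"grip":100}]' 20
python3 -c "
from h import *
st()
for n in('scene','top'):
    p,d=imaging.grab_frame(n); np.save(n+'4.npy',d); p=p[:,:,::-1];cv2.imwrite(f'pics/{n}4f.png',p); crop(p,*((180,130,330,240) if n=='scene' else (195,170,345,270)),5,f'pics/{n}4.png')"
```

```text
time_s: 7.35
ee_pos: [533.2, -213.9, 122.8]
ee_rot: [-90.1, -0.0, 2.0]
force: [0.9, -4.4, 1.0]
gripper_width: 9.4
time_s: 7.85
ee_pos: [531.8, -211.0, 141.5]
ee_rot: [-89.9, 0.2, 2.0]
force: [0.2, 0.1, 0.1]
gripper_width: 30.9
time_s: 8.35
ee_pos: [452.9, -186.5, 264.7]
ee_rot: [-90.2, -0.3, 1.9]
force: [-0.1, 1.3, -0.2]
gripper_width: 31.4
time_s: 8.85
ee_pos: [352.2, 32.2, 263.1]
ee_rot: [-90.0, -0.1, 1.9]
force: [1.1, -0.5, -0.0]
gripper_width: 59.9
time_s: 9.35
ee_pos: [346.4, 233.2, 262.7]
ee_rot: [-90.0, 0.0, 2.2]
force: [1.1, -0.3, -0.3]
gripper_width: 91.1
{'time_s': np.float64(9.35), 'qpos': array([ 3.2330e+01,  2.0900e+00,  1.0307e+02,  5.0000e-02,  7.4850e+01,
       -5.9860e+01]), 'ee_pos': array([346.42, 233.23, 262.72]), 'ee_rot': array([-8.996e+01,  2.000e-02,  2.180e+00]), 'force': array([ 1.07, -0.34, -0.25]), 'torque': array([ 0.02, -0.03,  0.02]), 'gripper_width': np.float64(91.12)}
```

View pics/scene4.png

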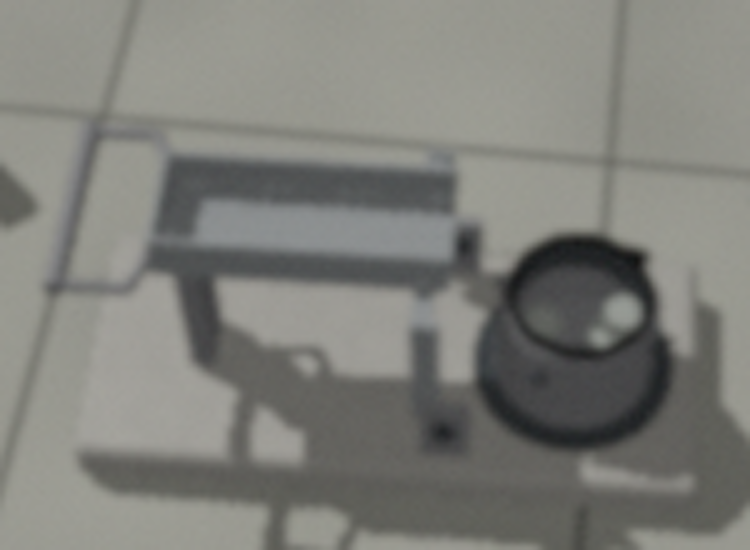

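View pics/top4f.png

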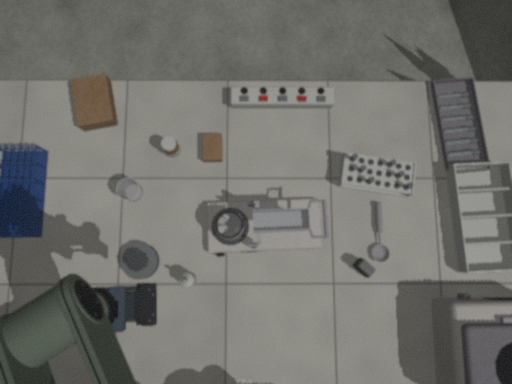

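Run:
```python
from h import *
np.set_printoptions(suppress=True,precision=1)
j=np.array([523.5,27.5])
for u,v in((540,378),(643,258)):
    for z in(75,):
        p=atz('scene',180+u/5-.4,130+v/5-.4,z); q=p[:2]-j; print(u,p,np.hypot(*q),np.degrees(np.arctan2(q[1],q[0])))
for a in range(0,360,15):
    c=np.cos(np.radians(a)),np.sin(np.radians(a)); print(a,(proj('scene',[j[0]+45*c[0],j[1]+45*c[1],75])[0]+.4-[180,130])*5,(proj('top',[j[0]+45*c[0],j[1]+45*c[1],75])[0]+.4-[195,170])*5)
s=cv2.imread('pics/scene4f.png'); crop(s,270,165,330,225,10,'pics/j.png')
t=cv2.imread('pics/top4f.png'); crop(t,200,195,260,255,10,'pics/jt.png'); crop(s,350,140,430,210,8,'pics/lid.png')
```

```text
540 [562.4  13.5  75. ] 41.33092945045925 -19.859999404942858
643 [485.6  59.2  75. ] 49.38698958621216 140.09787166058817
0 [568.1 391.7] [171.6 188.6]
15 [592.6 391.3] [149.6 191.5]
30 [615.8 385.6] [129.1 199.9]
45 [635.9 374.9] [111.3 213.2]
60 [651.7 360.1] [ 97.6 230.7]
75 [662.  342.3] [ 88.8 251.1]
90 [666.2 322.9] [ 85.6 273.1]
105 [664.1 303.1] [ 88.2 295.2]
120 [656.1 284.3] [ 96.4 315.8]
135 [642.7 267.8] [109.8 333.6]
150 [624.9 254.6] [127.4 347.2]
165 [603.9 245.4] [148.  355.8]
180 [581.2 240.9] [170.2 358.7]
195 [558.  241.2] [192.4 355.7]
210 [536.  246.4] [213.2 347.1]
225 [516.4 256.1] [231.  333.5]
240 [500.6 269.8] [244.6 315.7]
255 [489.5 286.6] [253.2 295.1]
270 [484.2 305.5] [256.2 273.1]
285 [484.9 325.3] [253.3 251.1]
300 [491.9 344.7] [244.9 230.7]
315 [504.7 362.1] [231.4 213.2]
330 [522.5 376.5] [213.9 199.9]
345 [544.2 386.6] [193.5 191.5]
```

View pics/j.png

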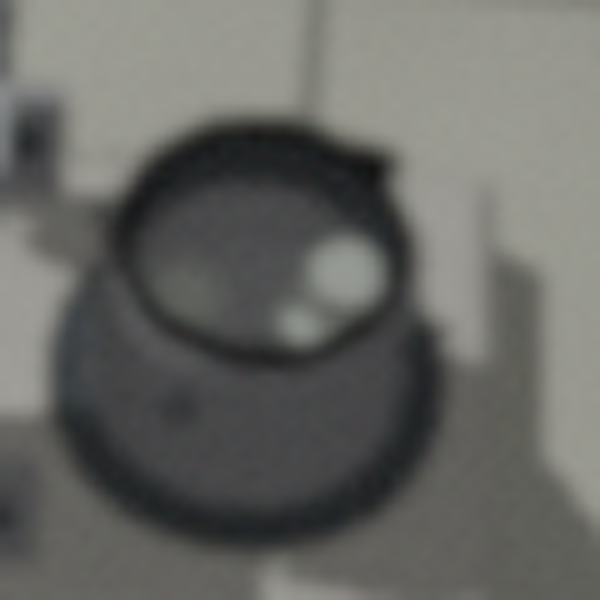

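View pics/jt.png

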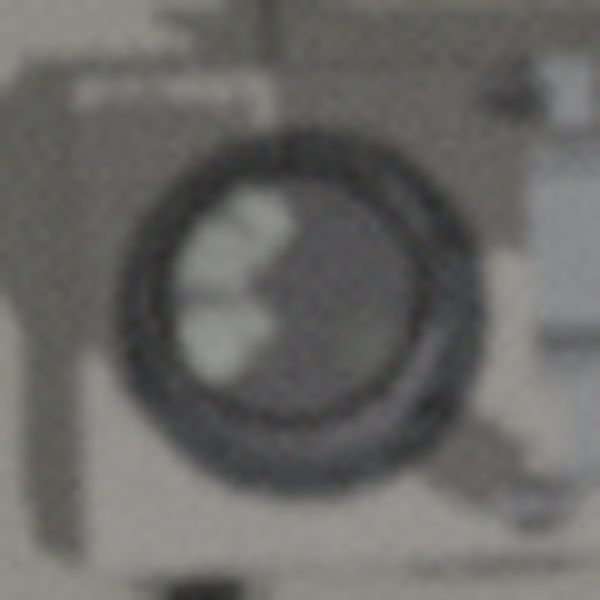

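View pics/lid.png

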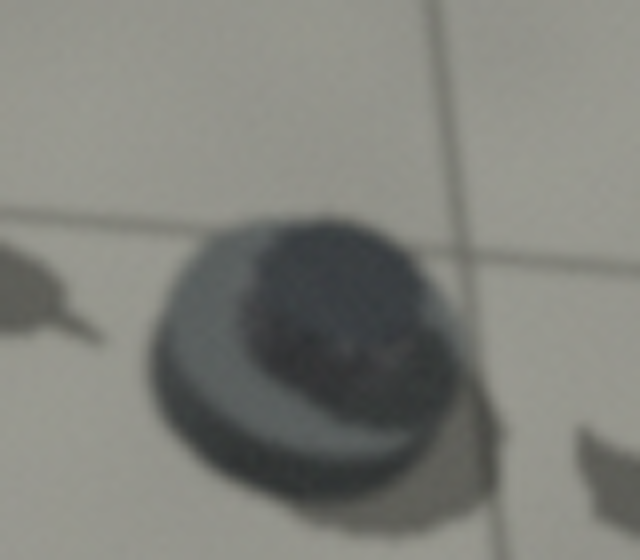

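```bash
python3 -c "
from h import *
print(atz('top',188,280,90))
go([428.2,274.5,120],[-90,0,45])"
```

```text
[379.71222922 129.43561815  90.        ]
delta cm [ 8.3  14.25  3.83] twist [-6.000e-02 -4.278e+01 -1.000e-02] dist 16.93
```

```bash
python3 -m pendant '[{"delta_pos":[1.5,1,0.7],"twist":[0,-8,0],"grip":100},{"delta_pos":[3.5,3,1.6],"twist":[0,-16,0],"grip":100},{"delta_pos":[5.5,6,2.5],"twist":[0,-24,0],"grip":100},{"delta_pos":[7,9,3.3],"twist":[0,-32,0],"grip":100},{"delta_pos":[8.2,12,3.8],"twist":[0,-40,0],"grip":100}]' 30
python3 -m pendant '[{"delta_pos":[0,1,0],"twist":[0,-2.5,0],"grip":100},{"delta_pos":[0,2,0],"twist":[0,-2.5,0],"grip":100},{"delta_pos":[0,2,0],"twist":[0,-2.5,0],"grip":100},{"delta_pos":[0,2,0],"twist":[0,-2.5,0],"grip":100},{"delta_pos":[0,2,0],"twist":[0,-2.5,0],"grip":100}]' 30
python3 -c "
from h import *
st();go([428.2,274.5,35],[-90,0,45])
for n in('scene','top'):
    p,d=imaging.grab_frame(n); p=p[:,:,::-1]; crop(p,*((340,110,460,220) if n=='scene' else (90,200,230,300)),5,f'pics/{n}5.png')"
```

```text
time_s: 9.95
ee_pos: [428.9, 271.1, 141.7]
ee_rot: [-90.0, -0.0, 42.3]
force: [0.4, 0.1, -0.4]
gripper_width: 91.5
time_s: 10.45
ee_pos: [428.5, 271.8, 123.6]
ee_rot: [-90.0, -0.1, 44.5]
force: [-0.4, 0.2, -0.7]
gripper_width: 91.2
{'time_s': np.float64(10.45), 'qpos': array([ 3.1080e+01,  1.6720e+01,  1.0621e+02,  1.0000e-02,  5.6940e+01,
       -1.0339e+02]), 'ee_pos': array([428.51, 271.77, 123.61]), 'ee_rot': array([-90.03,  -0.13,  44.47]), 'force': array([-0.43,  0.16, -0.71]), 'torque': array([ 0.04, -0.  , -0.01]), 'gripper_width': np.float64(91.23)}
delta cm [0.15 8.86 0.22] twist [ 0.03 -0.53  0.13] dist 8.87
```

View pics/scene5.png

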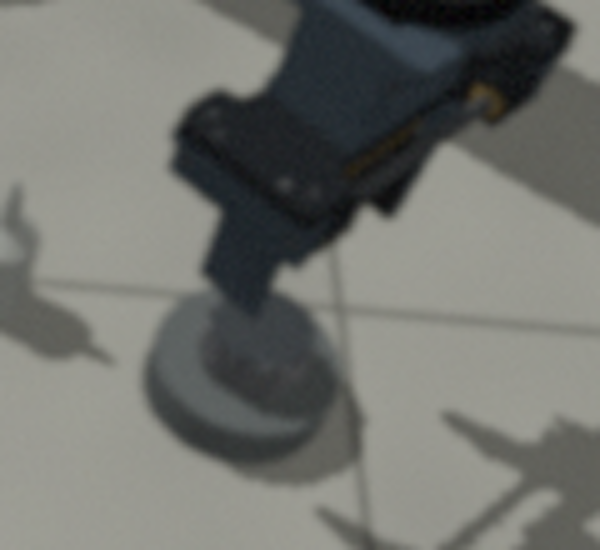

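View pics/top5.png

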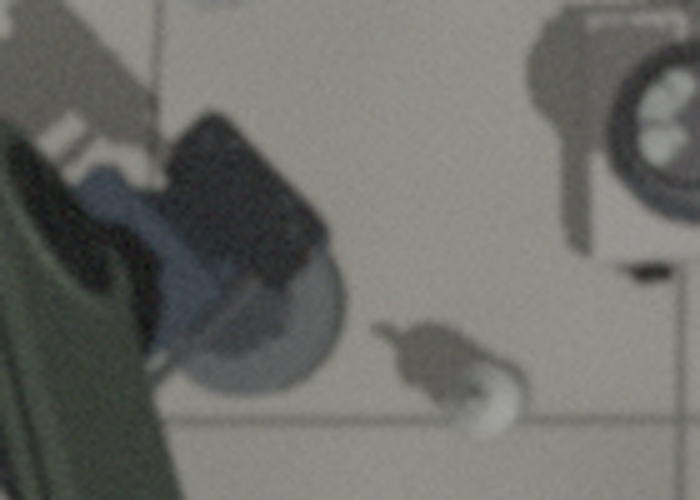

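```bash
python3 -m pendant '[{"delta_pos":[0.15,1.5,0.2],"twist":[0,0,0],"grip":100},{"delta_pos":[0.15,3.5,0.2],"twist":[0,0,0],"grip":100},{"delta_pos":[0.15,5.5,0.2],"twist":[0,0,0],"grip":100},{"delta_pos":[0.15,7.2,0.2],"twist":[0,0,0],"grip":100},{"delta_pos":[0.15,8.4,0.2],"twist":[0,0,0],"grip":100}]' 30
python3 -m pendant '[{"delta_pos":[0,0.2,0],"twist":[0,0,0],"grip":100},{"delta_pos":[0,0.4,0],"twist":[0,0,0],"grip":90},{"delta_pos":[0,0.4,0],"twist":[0,0,0],"grip":70},{"delta_pos":[0,0.4,0],"twist":[0,0,0],"grip":60},{"delta_pos":[0,0.4,0],"twist":[0,0,0],"grip":50}]' 30
python3 -m pendant '[{"delta_pos":[0,0,0],"twist":[0,0,0],"grip":40},{"delta_pos":[0,0,0],"twist":[0,0,0],"grip":40},{"delta_pos":[0,0,0],"twist":[0,0,0],"grip":40},{"delta_pos":[0,0,0],"twist":[0,0,0],"grip":40},{"delta_pos":[0,0,0],"twist":[0,0,0],"grip":40}]' 30
python3 -c "
from h import *
st();go([428.2,274.5,35],[-90,0,45])"
```

```text
time_s: 11.05
ee_pos: [427.6, 274.1, 37.9]
ee_rot: [-90.0, 0.0, 44.5]
force: [0.6, -0.3, -0.3]
gripper_width: 91.1
time_s: 11.55
ee_pos: [428.1, 274.4, 35.1]
ee_rot: [-90.0, -0.1, 44.5]
force: [-0.6, 1.1, 0.0]
gripper_width: 62.1
time_s: 12.05
ee_pos: [428.2, 274.2, 34.9]
ee_rot: [-90.0, -0.1, 44.5]
force: [0.0, -2.8, 5.9]
gripper_width: 53.6
{'time_s': np.float64(12.05), 'qpos': array([ 3.1350e+01,  2.3130e+01,  1.1215e+02, -2.0000e-02,  4.4670e+01,
       -1.0315e+02]), 'ee_pos': array([428.18, 274.19,  34.88]), 'ee_rot': array([-9.003e+01, -5.000e-02,  4.451e+01]), 'force': array([ 0.03, -2.78,  5.86]), 'torque': array([-0.33, -0.12,  0.05]), 'gripper_width': np.float64(53.64)}
delta cm [ 0.02 -0.01  0.02] twist [ 0.03 -0.49  0.05] dist 0.03
```

```bash
python3 -m pendant '[{"delta_pos":[0,-1,0],"twist":[0,0,0],"grip":40},{"delta_pos":[0,-3,0],"twist":[0,0,0],"grip":40},{"delta_pos":[0,-6,0],"twist":[0,0,0],"grip":40},{"delta_pos":[0,-9.5,0],"twist":[0,0,0],"grip":40},{"delta_pos":[0,-13,0],"twist":[0,0,0],"grip":40}]' 30
python3 -m pendant '[{"delta_pos":[0,0,0],"twist":[0,0,0],"grip":40},{"delta_pos":[0,0,0],"twist":[0,0,0],"grip":40},{"delta_pos":[0,0,0],"twist":[0,0,0],"grip":40},{"delta_pos":[0,0,0],"twist":[0,0,0],"grip":40},{"delta_pos":[0,0,0],"twist":[0,0,0],"grip":40}]' 30
python3 -c "
from h import *
st();go([523.5,27.5,165],[-90,0,44.5])
for n in('scene','top'):
    p,d=imaging.grab_frame(n); p=p[:,:,::-1]; np.save(n+'6.npy',d);crop(p,*((340,90,460,220) if n=='scene' else (90,180,230,300)),5,f'pics/{n}6.png')"
```

```text
time_s: 12.55
ee_pos: [426.5, 273.8, 165.1]
ee_rot: [-89.9, 0.1, 44.5]
force: [1.2, 0.2, -4.1]
gripper_width: 53.6
time_s: 13.05
ee_pos: [427.0, 273.7, 163.1]
ee_rot: [-90.0, 0.2, 44.5]
force: [0.8, 0.5, -2.5]
gripper_width: 53.2
{'time_s': np.float64(13.05), 'qpos': array([ 3.1360e+01,  1.4620e+01,  1.0276e+02,  1.0000e-02,  6.2780e+01,
       -1.0315e+02]), 'ee_pos': array([427.03, 273.74, 163.07]), 'ee_rot': array([-89.95,   0.16,  44.5 ]), 'force': array([ 0.82,  0.47, -2.47]), 'torque': array([ 0.07,  0.06, -0.  ]), 'gripper_width': np.float64(53.23)}
delta cm [-10.38  -0.18 -24.32] twist [-0.05  0.   -0.16] dist 26.45
```

View pics/scene6.png

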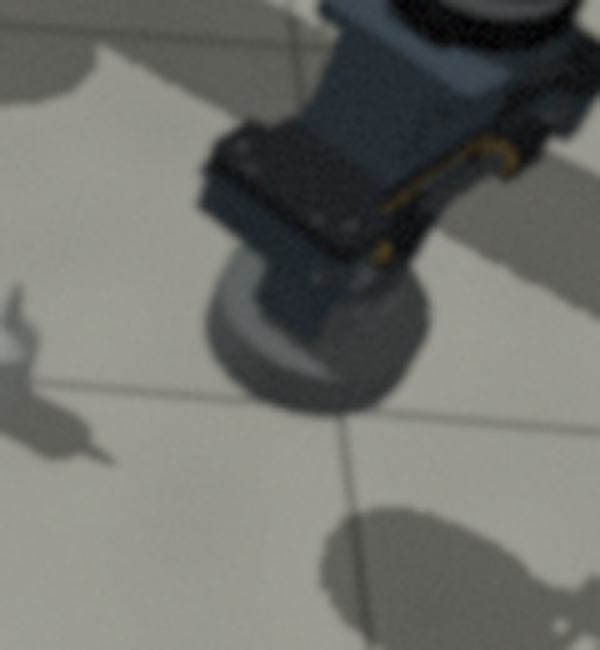

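View pics/top6.png

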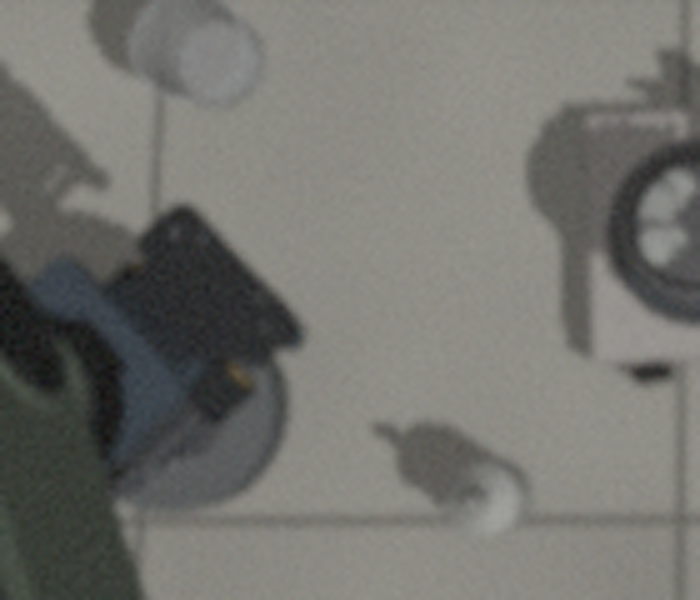

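Run:
```python
from h import *
print(atz('top',200+304/10-.45,195+313.5/10-.45,86), atz('top',200+300/10-.45,195+302/10-.45,93))
from scipy.optimize import minimize
for n,f in(('top','top4'),('scene','scene4')):
    C=cloud(n,np.load(f+'.npy'))
    m=(np.hypot(C[...,0]-523,C[...,1]-27)<50)&(C[...,2]>88)&(C[...,2]<99);P=C[m]
    # sectors radius profile around a guess
    best=minimize(lambda q:np.abs(np.hypot(P[:,0]-q[0],P[:,1]-q[1])-35).mean(),[523,27],method='Nelder-Mead').x
    a=np.degrees(np.arctan2(P[:,1]-27,P[:,0]-523)); print(n,len(P),best,cv2.minEnclosingCircle(P[:,:2].astype(np.float32)),np.histogram(a,12,(-180,180))[0])
```

```text
[518.11786699  23.84731596  86.        ] [520.50560705  24.56694509  93.        ]
top 212 [521.38762396  26.79241177] ((521.4060668945312, 26.828264236450195), 38.91596603393555) [19 16 20 17 17 20 17 19 16 19 15 17]
scene 266 [524.50009192  27.65524532] ((524.3782348632812, 28.184619903564453), 38.78478240966797) [20 19 17 19 26 28 29 26 20 17 21 24]
```

```bash
python3 -m pendant '[{"delta_pos":[-1,0,-2.4],"twist":[0,0,0],"grip":40},{"delta_pos":[-2.6,0,-6.1],"twist":[0,0,0],"grip":40},{"delta_pos":[-4.4,0,-10.3],"twist":[0,0,0],"grip":40},{"delta_pos":[-6.2,0,-14.5],"twist":[0,0,0],"grip":40},{"delta_pos":[-8,0,-18.7],"twist":[0,0,0],"grip":40}]' 30
python3 -c "
from h import *
go([522.9,27.2,163],[-90,0,44.5])"
```

```text
time_s: 13.65
ee_pos: [502.1, 83.1, 164.3]
ee_rot: [-90.0, -0.0, 44.5]
force: [1.0, 0.4, -3.0]
gripper_width: 53.2
delta cm [-2.44  0.13 -5.44] twist [-0.01  0.02  0.  ] dist 5.96
```

```bash
python3 -m pendant '[{"delta_pos":[-1.3,0,-3],"twist":[0,0,0],"grip":40},{"delta_pos":[-2.2,0,-5],"twist":[0,0,0],"grip":40},{"delta_pos":[-2.3,0,-5.3],"twist":[0,0,0],"grip":40},{"delta_pos":[-2.3,0,-5.3],"twist":[0,0,0],"grip":40},{"delta_pos":[-2.3,0,-5.3],"twist":[0,0,0],"grip":40}]' 30
python3 -c "
from h import *
st();go([522.9,27.2,163],[-90,0,44.5])
for n in('scene','top'):
    p,d=imaging.grab_frame(n); p=p[:,:,::-1]; np.save(n+'7.npy',d);crop(p,*((240,90,360,220) if n=='scene' else (170,160,290,260)),5,f'pics/{n}7.png')"
```

```text
time_s: 14.15
ee_pos: [522.0, 31.6, 164.2]
ee_rot: [-89.9, 0.0, 44.5]
force: [-0.6, 0.6, -2.8]
gripper_width: 53.3
{'time_s': np.float64(14.15), 'qpos': array([ 2.1800e+00,  1.5870e+01,  1.0080e+02,  4.0000e-02,  6.3380e+01,
       -1.3237e+02]), 'ee_pos': array([522.02,  31.58, 164.21]), 'ee_rot': array([-8.994e+01,  1.000e-02,  4.453e+01]), 'force': array([-0.6 ,  0.58, -2.77]), 'torque': array([0.04, 0.06, 0.  ]), 'gripper_width': np.float64(53.31)}
delta cm [-0.24  0.12 -0.37] twist [-0.06  0.03 -0.01] dist 0.46
```

View pics/scene7.png

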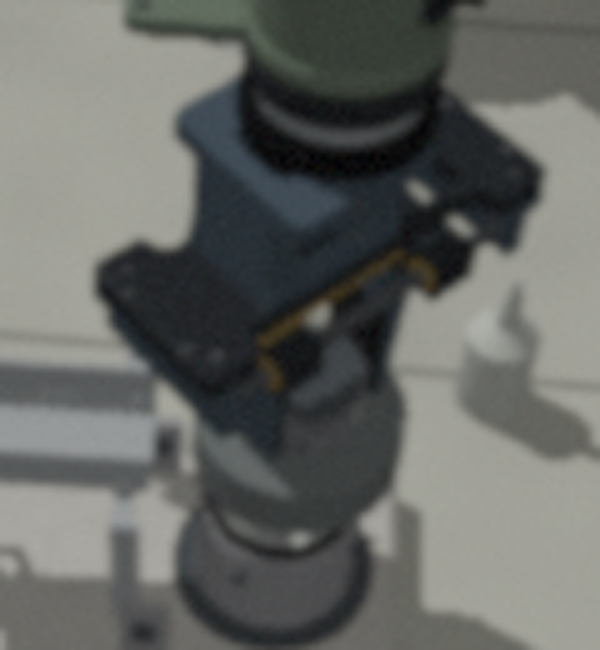

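```bash
python3 -m pendant '[{"delta_pos":[-0.2,0.5,-0.3],"twist":[0,0,0],"grip":40},{"delta_pos":[-0.24,1.5,-0.37],"twist":[0,0,0],"grip":40},{"delta_pos":[-0.24,2.6,-0.37],"twist":[0,0,0],"grip":40},{"delta_pos":[-0.24,3.1,-0.37],"twist":[0,0,0],"grip":40},{"delta_pos":[-0.24,3.1,-0.37],"twist":[0,0,0],"grip":40}]' 30
python3 -c "
from h import *
st();go([522.9,27.2,115],[-90,0,44.5])"
```

```text
time_s: 14.75
ee_pos: [522.5, 26.5, 132.0]
ee_rot: [-89.9, 0.1, 44.5]
force: [-0.6, 0.1, -2.9]
gripper_width: 53.6
{'time_s': np.float64(14.75), 'qpos': array([ 1.6400e+00,  1.7670e+01,  1.0335e+02,  1.0000e-02,  5.9140e+01,
       -1.3288e+02]), 'ee_pos': array([522.45,  26.5 , 132.01]), 'ee_rot': array([-89.88,   0.12,  44.51]), 'force': array([-0.56,  0.1 , -2.94]), 'torque': array([0.05, 0.1 , 0.04]), 'gripper_width': np.float64(53.6)}
delta cm [0.08 1.7  0.02] twist [-0.12  0.01 -0.12] dist 1.7
```

```bash
python3 -m pendant '[{"delta_pos":[0.07,0.4,0.02],"twist":[0,0,0],"grip":40},{"delta_pos":[0.07,0.8,0.02],"twist":[0,0,0],"grip":40},{"delta_pos":[0.07,1.2,0.02],"twist":[0,0,0],"grip":40},{"delta_pos":[0.07,1.6,0.02],"twist":[0,0,0],"grip":40},{"delta_pos":[0.07,1.7,0.02],"twist":[0,0,0],"grip":40}]' 30
python3 -c "
from h import *
st()"
```

```text
time_s: 15.25
ee_pos: [523.4, 27.1, 115.9]
ee_rot: [-90.0, 0.0, 44.5]
force: [0.3, -0.0, -2.9]
gripper_width: 53.4
{'time_s': np.float64(15.25), 'qpos': array([ 1.7000e+00,  1.8640e+01,  1.0457e+02,  1.0000e-02,  5.6840e+01,
       -1.3281e+02]), 'ee_pos': array([523.4 ,  27.07, 115.9 ]), 'ee_rot': array([-8.996e+01,  3.000e-02,  4.450e+01]), 'force': array([ 0.27, -0.  , -2.89]), 'torque': array([0.04, 0.07, 0.04]), 'gripper_width': np.float64(53.39)}
```

```bash
python3 -m pendant '[{"delta_pos":[0,0.1,0],"twist":[0,0,0],"grip":40},{"delta_pos":[0,0.2,0],"twist":[0,0,0],"grip":40},{"delta_pos":[0,0.3,0],"twist":[0,0,0],"grip":40},{"delta_pos":[0,0.4,0],"twist":[0,0,0],"grip":40},{"delta_pos":[0,0.4,0],"twist":[0,0,0],"grip":40}]' 30
python3 -c "
from h import *
st()"
```

```text
time_s: 15.75
ee_pos: [523.9, 27.1, 112.8]
ee_rot: [-90.0, -0.0, 44.5]
force: [-0.3, -0.6, -0.6]
gripper_width: 53.6
{'time_s': np.float64(15.75), 'qpos': array([ 1.7000e+00,  1.8840e+01,  1.0480e+02,  1.0000e-02,  5.6340e+01,
       -1.3281e+02]), 'ee_pos': array([523.88,  27.07, 112.79]), 'ee_rot': array([-9.002e+01, -2.000e-02,  4.450e+01]), 'force': array([-0.29, -0.56, -0.62]), 'torque': array([0.1 , 0.14, 0.  ]), 'gripper_width': np.float64(53.63)}
```

```bash
python3 -m pendant '[{"delta_pos":[0,0.2,0],"twist":[0,0,0],"grip":40},{"delta_pos":[0,0.3,0],"twist":[0,3,0],"grip":40},{"delta_pos":[0,0.3,0],"twist":[0,6,0],"grip":40},{"delta_pos":[0,0.3,0],"twist":[0,9,0],"grip":40},{"delta_pos":[0,0.3,0],"twist":[0,12,0],"grip":40}]' 40
python3 -c "
from h import *
st()"
```

```text
time_s: 16.25
ee_pos: [525.1, 26.9, 112.4]
ee_rot: [-90.2, -0.2, 32.5]
force: [-4.2, -0.9, 13.8]
gripper_width: 53.5
{'time_s': np.float64(16.25), 'qpos': array([ 1.7100e+00,  1.8850e+01,  1.0485e+02, -5.0000e-02,  5.6050e+01,
       -1.2077e+02]), 'ee_pos': array([525.11,  26.93, 112.35]), 'ee_rot': array([-90.17,  -0.2 ,  32.51]), 'force': array([-4.24, -0.91, 13.84]), 'torque': array([0.  , 0.78, 0.62]), 'gripper_width': np.float64(53.47)}
```

```bash
python3 -m pendant '[{"delta_pos":[-0.08,-0.1,0.05],"twist":[0,3,0],"grip":40},{"delta_pos":[-0.08,-0.1,0.05],"twist":[0,6,0],"grip":40},{"delta_pos":[-0.08,-0.1,0.05],"twist":[0,9,0],"grip":40},{"delta_pos":[-0.08,-0.1,0.05],"twist":[0,12,0],"grip":40},{"delta_pos":[-0.08,-0.1,0.05],"twist":[0,15,0],"grip":40}]' 40
python3 -c "
from h import *
st()"
```

```text
time_s: 16.75
ee_pos: [524.4, 26.9, 112.5]
ee_rot: [-90.1, -0.2, 17.5]
force: [-0.2, -0.4, 7.0]
gripper_width: 53.1
{'time_s': np.float64(16.75), 'qpos': array([ 1.7100e+00,  1.8780e+01,  1.0493e+02, -4.0000e-02,  5.6030e+01,
       -1.0574e+02]), 'ee_pos': array([524.37,  26.91, 112.53]), 'ee_rot': array([-90.11,  -0.24,  17.47]), 'force': array([-0.21, -0.36,  7.01]), 'torque': array([-0.07,  0.28,  0.32]), 'gripper_width': np.float64(53.15)}
```

Good centring and a 7 N load; keep turning.

```bash
python3 -m pendant '[{"delta_pos":[0,0,0],"twist":[0,3,0],"grip":40},{"delta_pos":[0,0,0],"twist":[0,6,0],"grip":40},{"delta_pos":[0,0,0],"twist":[0,9,0],"grip":40},{"delta_pos":[0,0,0],"twist":[0,12,0],"grip":40},{"delta_pos":[0,0,0],"twist":[0,15,0],"grip":40}]' 40
python3 -c "
from h import *
st()"
```

```text
time_s: 17.25
ee_pos: [524.8, 26.6, 112.4]
ee_rot: [-90.1, -0.3, 2.5]
force: [1.2, -1.7, 3.6]
gripper_width: 53.2
{'time_s': np.float64(17.25), 'qpos': array([ 1.7000e+00,  1.8800e+01,  1.0493e+02, -1.0000e-01,  5.5960e+01,
       -9.0720e+01]), 'ee_pos': array([524.82,  26.58, 112.39]), 'ee_rot': array([-90.08,  -0.31,   2.47]), 'force': array([ 1.21, -1.65,  3.65]), 'torque': array([-0.52, -0.09,  0.21]), 'gripper_width': np.float64(53.18)}
```

```bash
python3 -m pendant '[{"delta_pos":[0,0.1,0],"twist":[0,3,0],"grip":40},{"delta_pos":[0,0.1,0],"twist":[0,6,0],"grip":40},{"delta_pos":[0,0.1,0],"twist":[0,9,0],"grip":40},{"delta_pos":[0,0.1,0],"twist":[0,12,0],"grip":40},{"delta_pos":[0,0.1,0],"twist":[0,15,0],"grip":40}]' 40
python3 -c "
from h import *
st()"
```

```text
time_s: 17.75
ee_pos: [522.8, 27.1, 109.2]
ee_rot: [-90.0, 0.0, -12.6]
force: [-0.3, -0.9, -4.2]
gripper_width: 53.4
{'time_s': np.float64(17.75), 'qpos': array([ 1.7000e+00,  1.8980e+01,  1.0519e+02,  1.0000e-02,  5.5840e+01,
       -7.5680e+01]), 'ee_pos': array([522.75,  27.07, 109.24]), 'ee_rot': array([-90.  ,   0.  , -12.62]), 'force': array([-0.27, -0.91, -4.23]), 'torque': array([-0.01, -0.  , -0.  ]), 'gripper_width': np.float64(53.37)}
```

```bash
python3 -m pendant '[{"delta_pos":[0,0.1,0],"twist":[0,0,0],"grip":40},{"delta_pos":[0,0.2,0],"twist":[0,0,0],"grip":40},{"delta_pos":[0,0.3,0],"twist":[0,0,0],"grip":40},{"delta_pos":[0,0.4,0],"twist":[0,0,0],"grip":40},{"delta_pos":[0,0.5,0],"twist":[0,0,0],"grip":40}]' 40
python3 -c "
from h import *
st()"
```

```text
time_s: 18.25
ee_pos: [522.8, 27.1, 104.6]
ee_rot: [-90.0, 0.0, -12.5]
force: [-1.2, 0.2, 1.1]
gripper_width: 52.9
{'time_s': np.float64(18.25), 'qpos': array([  1.7 ,  19.27, 105.53,   0.  ,  55.21, -75.82]), 'ee_pos': array([522.77,  27.06, 104.61]), 'ee_rot': array([-90.  ,   0.  , -12.48]), 'force': array([-1.18,  0.23,  1.1 ]), 'torque': array([-0.04,  0.24,  0.02]), 'gripper_width': np.float64(52.9)}
```

```bash
python3 -m pendant '[{"delta_pos":[0,0.15,0],"twist":[0,0,0],"grip":40},{"delta_pos":[0,0.3,0],"twist":[0,0,0],"grip":40},{"delta_pos":[0,0.45,0],"twist":[0,0,0],"grip":40},{"delta_pos":[0,0.6,0],"twist":[0,0,0],"grip":40},{"delta_pos":[0,0.6,0],"twist":[0,0,0],"grip":40}]' 50
python3 -c "
from h import *
st()"
```

```text
time_s: 18.75
ee_pos: [522.9, 27.1, 101.2]
ee_rot: [-90.0, -0.1, -12.5]
force: [-7.9, 0.3, 18.4]
gripper_width: 53.0
{'time_s': np.float64(18.75), 'qpos': array([  1.71,  19.46, 105.82,  -0.  ,  54.64, -75.81]), 'ee_pos': array([522.86,  27.07, 101.22]), 'ee_rot': array([-8.998e+01, -8.000e-02, -1.249e+01]), 'force': array([-7.93,  0.31, 18.38]), 'torque': array([-0.15,  1.29,  0.03]), 'gripper_width': np.float64(53.03)}
```

```bash
python3 -m pendant '[{"delta_pos":[-0.05,0.05,0],"twist":[0,0,0],"grip":40},{"delta_pos":[-0.1,0.1,-0.02],"twist":[0,0,0],"grip":40},{"delta_pos":[-0.1,0.15,-0.02],"twist":[0,0,0],"grip":40},{"delta_pos":[-0.1,0.15,-0.02],"twist":[0,0,0],"grip":40},{"delta_pos":[-0.1,0.15,-0.02],"twist":[0,0,0],"grip":40}]' 50
python3 -c "
from h import *
st()
for n in('scene','top'):
    p,d=imaging.grab_frame(n); p=p[:,:,::-1]; cv2.imwrite(f'pics/{n}8f.png',p);crop(p,*((240,90,360,220) if n=='scene' else (170,160,290,260)),5,f'pics/{n}8.png')
    C=cloud(n,d); m=(np.hypot(C[...,0]-523,C[...,1]-27)<47)&(C[...,2]>85)&(C[...,2]<108); P=C[m]; print(n,len(P),np.median(P,0) if len(P) else 0)
st()"
```

```text
time_s: 19.25
ee_pos: [522.9, 27.1, 101.1]
ee_rot: [-89.9, -0.2, -12.5]
force: [-7.7, -0.2, 25.4]
gripper_width: 53.1
{'time_s': np.float64(19.25), 'qpos': array([ 1.7100e+00,  1.9380e+01,  1.0596e+02, -1.0000e-02,  5.4410e+01,
       -7.5800e+01]), 'ee_pos': array([522.9 ,  27.06, 101.15]), 'ee_rot': array([-89.95,  -0.25, -12.48]), 'force': array([-7.69, -0.21, 25.44]), 'torque': array([-0.25,  1.43, -0.01]), 'gripper_width': np.float64(53.06)}
scene 419 [547.27987407  24.58329832  97.26554479]
top 107 [486.06572804  35.8172413   96.74110274]
{'time_s': np.float64(19.35), 'qpos': array([ 1.7100e+00,  1.9390e+01,  1.0596e+02, -1.0000e-02,  5.4410e+01,
       -7.5800e+01]), 'ee_pos': array([522.91,  27.07, 101.12]), 'ee_rot': array([-89.95,  -0.25, -12.48]), 'force': array([-7.97,  0.19, 25.47]), 'torque': array([-0.27,  1.51, -0.03]), 'gripper_width': np.float64(53.21)}
```

View pics/scene8.png

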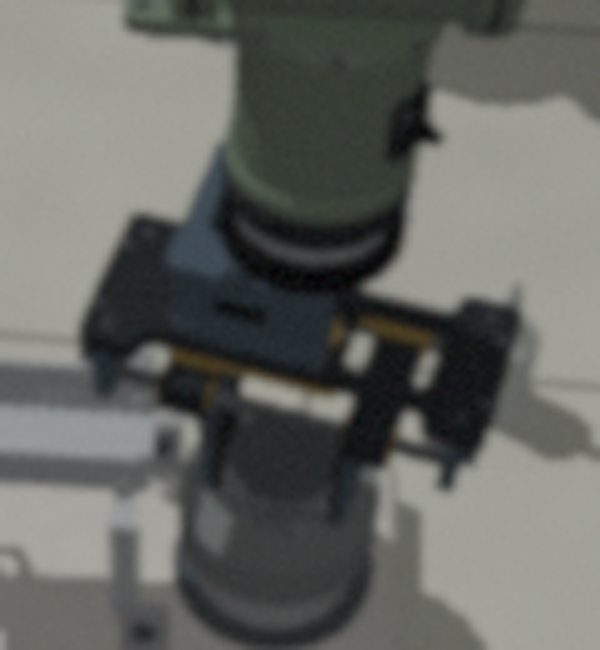

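View pics/scene8f.png

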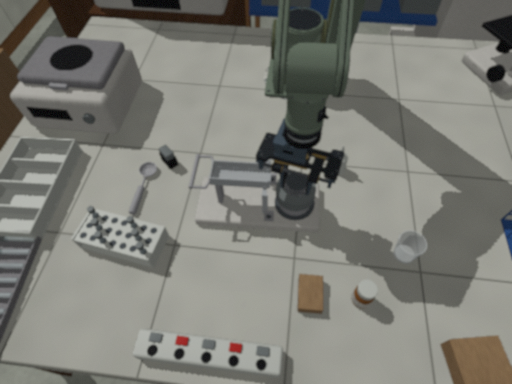

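```bash
python3 -m pendant '[{"delta_pos":[0,0,0],"twist":[0,0,0],"grip":40},{"delta_pos":[0,0,0],"twist":[0,0,0],"grip":40},{"delta_pos":[0,0,0],"twist":[0,0,0],"grip":40},{"delta_pos":[0,0,0],"twist":[0,0,0],"grip":40},{"delta_pos":[0,0,0],"twist":[0,0,0],"grip":40}]' 50 && python3 -c "
from workcell import job
print(job.job_done())"
```

```text
time_s: 19.85
ee_pos: [522.9, 27.1, 101.1]
ee_rot: [-89.9, -0.2, -12.5]
force: [-7.4, -0.3, 25.8]
gripper_width: 53.1
the job is handed in; nothing more can be done
None
```

I tipped the tray to its stop, so the slugs went into the jar, and lowered it back to level. I then set the lid on the jar and turned it about 50–55° until its keyways dropped over the pins. The job was handed in at 19.85 s with the lid still gripped and pushed down at about 26 N.

**Last checks:**
- **Lid height:** the tool stopped at 101.1 mm, where fully home works out to 101 mm. It did not go lower when I pushed 7 N harder, so the lid is on the rim. The cameras read the deck at about 97 mm against the expected 96 mm, which is within their error.
- **Slugs:** the tray is empty and level, and no slugs show on the bench. Only three or four could be seen inside the jar, so I did not count all five directly.
- **Other things on the bench:** those visible in the last picture look unmoved. The arm hides part of the view, including most of the dropper bottle.
- **Side force:** a steady sideways force of about 8 N stayed on the wrist at the end. Shifting the tool 1 mm did not remove it.

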